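# Shut down the wax bench burner, gas before air

### The arm

A 7-joint arm with a two-finger parallel gripper is mounted at the origin on the work surface. World frame = base frame: x ahead of the robot, y to its left, z up, the work surface at z = 0. Lengths are in m, angles in rad, forces in N, time in s.
With the tool pointing down it reaches from about 0.425 to 0.825 m from the base axis. Payload 3.6 kg.
Tool frame: the origin (TCP) lies where the fingers leave the gripper's body, on its centre line; the fingertips stand 73 mm ahead of it and the grasp point (between the pads) lies 54 mm ahead of it; z points along the fingers, y is the line along which they close (so a half turn about z gives the same grasp; the last joint's range is limited). The gripper opens to 85 mm and grips with 20 to 120 N. Pads are 22 mm wide; open, the fingers measure 114 mm over their backs; the gripper's body (76 mm by 85 mm) begins 54 mm behind the grasp point. The pads swing forward as they close: fully open they stand 13 mm farther back than shut.
Start: joints at [1.202, 0.615, -0.013, 1.423, 0.008, 1.103, -0.04], TCP at [0.218, -0.612, 0.304] pointing down, gripper open.
Joint ranges: [-3.12, 3.12], [-0.3, 2.06], [-1.34, 1.32], [0.26, 2.42], [-1.36, 4.5], [0.01, 1.98], [-2.84, 2.84]. Speed limits (rad/s): [2.79, 2.79, 3.14, 3.14, 3.14, 3.14, 3.14].

### API

Orientations are given as a unit quaternion [x, y, z, w].
In Python, from station import arm, snapshot, camera_info, ticket gives the robot as it stands. Calls block until the motion is done:
- arm.movep(position, orientation): joint-space move of the TCP to a pose.
- arm.line_to(position, velocity=0.15, ori=None): straight line of the TCP; ori=None keeps the orientation; velocity is the mean speed in m/s.
- arm.move_j(angles): joint-space move.
- arm.move_gripper(opening, effort=None): opening from 0.0 (shut) to 1.0 (fully open); effort is the grip in N (None keeps the last); returns when the fingers have stopped.
- arm.pause(seconds).
- arm.ik(position, orientation): joint angles nearest the present ones, or None.
- snapshot(name): name is "scene" or "top" or "wrist"; returns the picture (480x640x3 uint8, blue, green, red); there is no depth.
- camera_info(name): a dict with "fx", "fy", "cx", "cy" (pixels), "dist_coeffs" ([k1, k2, p1, p2, k3] as OpenCV has them; the pictures are not rectified), "R" (3x3) and "t" (3): a world point X has camera coordinates R X + t; the wrist camera has in their place "T_tool_cam" (4x4, takes a point from camera to tool coordinates, whose origin is the TCP and whose axes are the flange's). Camera axes: x right, y down, z forward; pixel columns grow to the right and rows downward; lengths in m; the calibration is good to about 2 mm. A picture is of the moment at which its call begins: read the wrist's pose just before it. camera_info takes no time and is no camera call.
A pose or a line that the arm cannot do raises arm.MotionError and nothing moves.
- ticket.finish_job(): hands the job in; it is judged then, once.
Readings, each from a call of its own:
- arm.read_time(): time.
- arm.read_joint_positions(): joint angles.
- arm.read_dq(): joint speeds.
- arm.read_effort(): joint torques, N m.
- arm.read_tool_pos(): TCP position.
- arm.read_eef_rot(): TCP orientation.
- arm.read_ft_force(): force on the tool from outside, world axes, zero at the start.
- arm.read_wrist_torque(): the same for the moment, N m.
- arm.read_opening(): opening from 0.0 (shut) to 1.0 (fully open).
- arm.read_finger_force(): force on a finger pad.
Only numpy, scipy, OpenCV 4.12 (cv2) and the standard library are available. Lean on these libraries where they do the work, as an engineer would, in place of code of your own. Each camera call takes 0.05 s, during which the arm holds its last target. There are 200 camera calls.

### The job

Shut down the wax bench burner. With a fingertip, push the long gas lever clockwise (seen from above) until it stops square across its pipe, and only then push the short air lever round to its stop in the same way. Push each lever on its side, never pinch it, and leave the wax bird, brush tin, spatula and wax bar where they are.

Things in the scene. Friction and masses are not known exactly. Their poses are not given: they have to be found in the camera images.
- rig: The burner's fixed pipework. Origin on the bench midway between the two valves, x axis along the flow (away from the robot, give or take 17 degrees). Gas and air lines run along x side by side, 80 mm either side of the origin; either may be on the left. They join a cross pipe (mid-height 55 mm) 185 mm downstream, leading left to the burner and wax pan (360 mm left, 170 mm high).
- gas_line: The fixed gas pipe with its valve, told by the long lever and by the large round dished metal regulator (92 mm across, 95 mm high) 88 mm upstream of the valve, nearer the robot. Origin on the bench under the valve's spindle, x along the flow, z up. Pipe top 66 mm above the bench, valve body 74 mm within 38 mm of the spindle.
- gas_spindle (a point): Point on the upright turning axis of the gas ball valve at the mid-height of its lever, 102 mm above the bench; fixed. Its x axis points along the flow, z up.
- gas_lever_end (a point): Centre of the free end of the gas lever, 115 mm from the spindle axis, at the same height; moves with the lever. The lever is a flat horizontal bar; its black grip, from 41 to 115 mm from the axis, is 24 mm wide and 14 mm thick (its long sides 10 mm thick). Nothing but the pipe is below it.
- gas_valve (a joint): Angle of the gas lever in rad: 0 = open, lever along the pipe pointing downstream; it grows clockwise seen from above, to 1.571 = shut, lever square across the pipe against its stop. It starts between 0 and 0.35 and stays where it is left. Friction about 0.45 N m (6 N at 80 mm from the axis).
- air_line: The fixed air pipe with its valve, told by the short lever and by the square filter block 90 mm upstream with a clear bowl below, a black knob on top (102 mm high) and a small gauge on its side. Origin on the bench under the valve's spindle, x along the flow, z up. Pipe top 64 mm above the bench, valve body 70 mm within 38 mm of the spindle.
- air_spindle (a point): Point on the upright turning axis of the air ball valve at the mid-height of its lever, 102 mm above the bench; fixed. Its x axis points along the flow, z up.
- air_lever_end (a point): Centre of the free end of the air lever, 85 mm from the spindle axis, at the same height; moves with the lever. Its black grip, from 31 to 85 mm from the axis, is 24 mm wide and 14 mm thick (long sides 10 mm thick).
- air_valve (a joint): Angle of the air lever in rad, as for gas: 0 = open along the pipe, 1.571 = shut against the stop, clockwise from above. It starts between 0 and 0.35 and stays where it is left. Friction about 0.3 N m (5 N at 60 mm).
- wax_bird: Bystander: a reddish-brown wax cockerel, about 155 mm high, on a 100 x 85 x 14 mm board; origin under the board's centre.
- brush_tin: Bystander: open metal tin 72 mm across and 85 mm high with short brush handles in it, up to 110 mm high; origin under its centre.
- wax_spatula: Bystander: wax spatula 150 mm long and 13 mm high with wooden handle and steel blade, lying between the two lines; origin under its middle.
- wax_bar: Bystander: bar of wax 100 x 50 x 28 mm lying flat; origin under its centre.

How it is judged:
By the outcome, as a careful person would: the job done as asked, in the order asked, and still so for the second after the job is handed in, with the robot touching nothing.
It also fails if it takes over 58 s, if anything falls off the work surface, if the arm or the gripper's body presses on something with over 40 N, if the wrist force passes 120 N, or if a joint passes its speed limit or range.

## Working session

There is one attempt and no reset: what is moved stays moved. The work goes in short steps, each a Python script; the robot and the scene stay as the last script left them, time stands still between calls to the robot, and variables do not carry over. Pictures are saved under pics/ and viewed, at most 10 in all, crops included, and the job is handed in when it is done.

```bash
mkdir -p pics
python3 - <<'E'
from station import arm, snapshot, camera_info
import cv2,numpy as np
for n in ("scene","top"):
    cv2.imwrite(f"pics/{n}0.png",snapshot(n)); c=camera_info(n); print(n,{k:np.round(v,4).tolist() for k,v in c.items() if not isinstance(v,str)})
print(arm.read_time(),arm.read_eef_rot(),arm.read_tool_pos())
E
```

```text
scene {'fx': 467.664, 'fy': 467.664, 'cx': 319.329, 'cy': 244.9319, 'dist_coeffs': [-0.1171, 0.0, 0.0, 0.0, 0.0], 'R': [[0.7113, 0.7029, -0.0014], [0.5178, -0.5253, -0.6752], [-0.4754, 0.4795, -0.7376]], 't': [-0.3569, -0.2195, 1.1367]}
top {'fx': 498.1418, 'fy': 498.1418, 'cx': 328.4666, 'cy': 238.6265, 'dist_coeffs': [-0.1005, 0.0, 0.0, 0.0, 0.0], 'R': [[0.0286, -0.9995, 0.011], [-0.9847, -0.03, -0.1716], [0.1718, -0.0059, -0.9851]], 't': [-0.0431, 0.5182, 0.8403]}
0.1 [ 9.85425809e-01  1.70101774e-01 -2.12187634e-04 -1.14726398e-03] [ 0.21770394 -0.61192088  0.30282329]
```

View pics/top0.png

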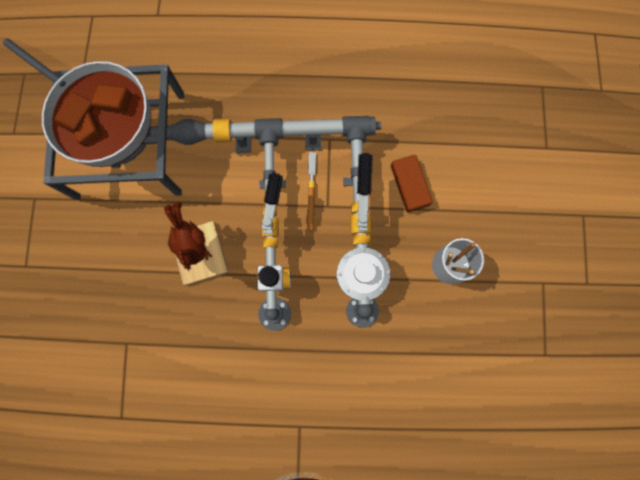

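View pics/scene0.png

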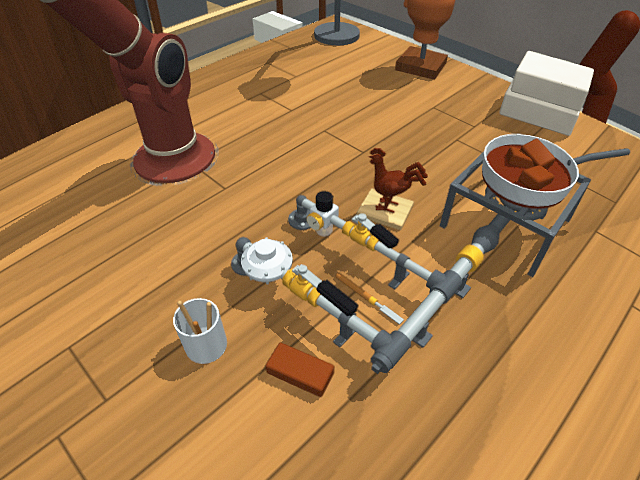

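Top view: the gas line is on the right, with its regulator at (363,273), the long lever grip at about (364,174), and the wax bar at (411,184). The air line is on the left, with its filter at (270,277) and its grip at about (273,188). The bird is at (190,245). I'll zoom in to pick points.

Run:
```python
import cv2
a=cv2.imread("pics/top0.png")[140:260,240:400]; cv2.imwrite("pics/topc.png",cv2.resize(a,None,fx=5,fy=5,interpolation=cv2.INTER_CUBIC))
a=cv2.imread("pics/scene0.png")[205:325,270:430]; cv2.imwrite("pics/scenec.png",cv2.resize(a,None,fx=5,fy=5,interpolation=cv2.INTER_CUBIC))
```

```text
(no output)
```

View pics/topc.png

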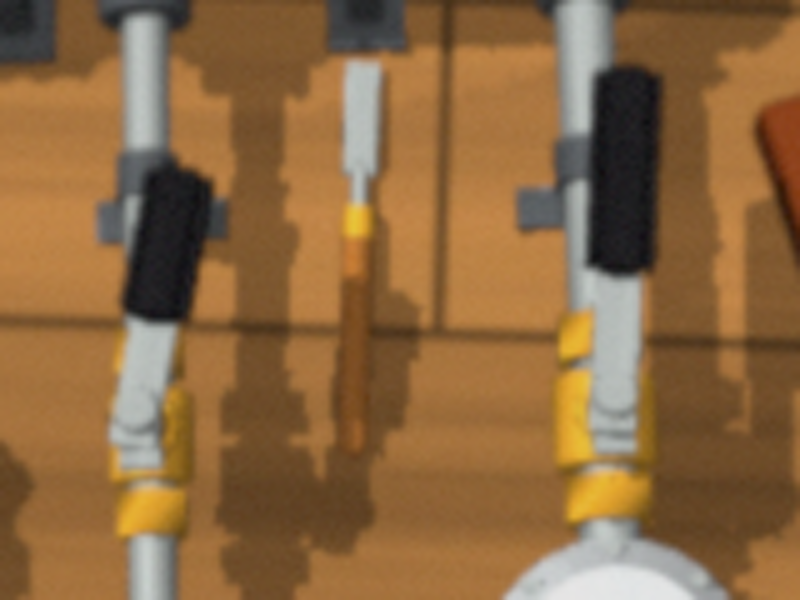

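View pics/scenec.png

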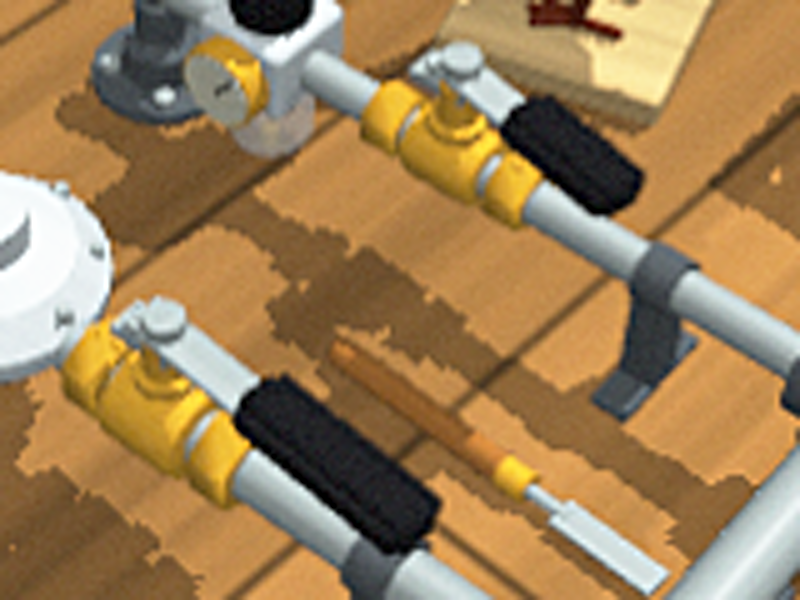

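Crop findings. Top: gas nut (613,402) to grip end (629,70); air nut (136,410) to end (183,172). Scene: gas nut (166,318), end (414,522); air nut (462,60), end (620,193). I'll triangulate these.

```bash
cat > h.py <<'E'
import cv2,numpy as np
from station import arm, snapshot, camera_info
def P(n):
    c=camera_info(n); K=np.array([[c["fx"],0,c["cx"]],[0,c["fy"],c["cy"]],[0,0,1]]); return K,np.array(c["dist_coeffs"],float),np.array(c["R"]),np.array(c["t"])
def und(n,p):
    K,d,R,t=P(n); return cv2.undistortPoints(np.array([[p]],float),K,d)[0,0]
def tri(pt,ps):
    M=[np.c_[P(n)[2],P(n)[3]] for n in("top","scene")]
    X=cv2.triangulatePoints(M[0],M[1],und("top",pt),und("scene",ps))[:,0]; return X[:3]/X[3]
def plane(n,p,z):
    K,d,R,t=P(n); r=R.T@np.r_[und(n,p),1]; o=-R.T@t; return o+r*(z-o[2])/r[2]
E
python3 - <<'E'
from h import *
T=lambda u,v:(u/5+239.6,v/5+139.6); S=lambda u,v:(u/5+269.6,v/5+204.6)
o={}
for k,a,b in (("gas nut",T(613,402),S(166,318)),("gas end",T(629,70),S(414,522)),("air nut",T(136,410),S(462,60)),("air end",T(183,172),S(620,193))):
    o[k]=tri(a,b); print(k,o[k].round(4),plane("top",a,.108).round(4),plane("scene",b,.108).round(4))
for g in("gas","air"):
    d=o[g+" end"]-o[g+" nut"]; print(g,np.hypot(*d[:2]),np.arctan2(d[1],d[0]))
# pipes: axis points at z~.055 ; air crop (147,20),(154,590)
for p in ((147,60),(154,570),(583,60),(590,290)): print(plane("top",T(*p),.055).round(4))
print(plane("top",(269,130),.06),plane("top",(357,127),.06))
E
```

```text
gas nut [ 0.5439 -0.0824  0.0995] [ 0.5414 -0.0826  0.108 ] [ 0.5497 -0.0862  0.108 ]
gas end [ 0.6586 -0.0868  0.1042] [ 0.6574 -0.0863  0.108 ] [ 0.66   -0.0892  0.108 ]
air nut [0.5351 0.0764 0.1017] [0.5338 0.0757 0.108 ] [0.539  0.0711 0.108 ]
air end [0.6176 0.0643 0.1031] [0.6164 0.064  0.108 ] [0.6199 0.0601 0.108 ]
gas 0.11479911302072311 -0.038698042496601484
air 0.08346770323582244 -0.14532276659313464
[0.6747 0.0849 0.055 ]
[0.4878 0.0729 0.055 ]
[ 0.6797 -0.0736  0.055 ]
[ 0.5934 -0.0776  0.055 ]
[0.71447015 0.08650378 0.06      ] [ 0.72539547 -0.07398856  0.06      ]
```

```bash
cat >> h.py <<'E'
from scipy.spatial.transform import Rotation as Ro
FLOW=0.056; Z=0.160
def pose(sp,a,r,off,z):
    th=FLOW-a; u=np.array([np.cos(th),np.sin(th)]); n=np.array([-u[1],u[0]])   # n: side being pushed
    p=np.array(sp)+r*u+off*n
    return np.r_[p,z],(Ro.from_euler('z',th+np.pi/2)*Ro.from_euler('x',np.pi)).as_quat(), n
def push(sp,a0,r,off=0.023,limit=14):
    p,q,n=pose(sp,a0,r,off+.015,.30); arm.movep(p,q)
    p[2]=Z; arm.line_to(p,.15); f0=np.array(arm.read_ft_force())
    angs=list(np.arange(a0,1.40,.11))+list(np.arange(1.40,1.66,.015)); hit=0
    for a in angs:
        p,q,n=pose(sp,a,r,off,Z); arm.line_to(p,.08 if a<1.4 else .03,ori=q)
        F=np.array(arm.read_ft_force())-f0; f=F[:2]@n
        print(round(float(a),3),round(float(f),1),F.round(1))
        if f>limit or np.linalg.norm(F)>35: break
    print("j",np.round(arm.read_joint_positions(),2))
    p,q,n=pose(sp,a,r,off+.03,Z); arm.line_to(p,.1); p[2]=.30; arm.line_to(p,.2)
    print("t",arm.read_time())
E
python3 - <<'E'
from h import *
G=(.543,-.0825);A=(.535,.0755)
for sp,r in((G,.085),(A,.062)):
    for a in(.1,.8,1.6):
        p,q,n=pose(sp,a,r,.03,Z); j=arm.ik(p,q); print(p.round(3),None if j is None else np.round(j,2))
arm.move_gripper(0.0,20)
push(G,.09,.085)
cv2.imwrite("pics/top1.png",snapshot("top")[80:340,200:520].repeat(2,0).repeat(2,1))
E
```

```text
[ 0.629 -0.056  0.16 ] [ 0.27  0.77 -0.36  1.62  0.35  0.82 -0.29]
[ 0.626 -0.118  0.16 ] [ 0.26  0.76 -0.19  1.61  0.18  0.79 -0.75]
[ 0.575 -0.167  0.16 ] [ 0.24  0.7   0.01  1.73 -0.01  0.71 -1.29]
[0.598 0.103 0.16 ] [ 0.01  0.74 -0.36  1.7   0.34  0.77 -0.56]
[0.601 0.056 0.16 ] [-0.01  0.72 -0.19  1.71  0.18  0.73 -1.04]
[0.567 0.014 0.16 ] [-0.07  0.67  0.01  1.82 -0.01  0.65 -1.59]
0.09 -0.6 [-0.5 -0.6 -1.5]
0.2 3.0 [-1.9  3.3  0.4]
0.31 3.7 [-1.7  4.2  0.7]
0.42 4.0 [-1.5  4.9  0.5]
0.53 3.8 [-0.7  4.7 -0.1]
0.64 4.0 [-0.6  5.1 -0.3]
0.75 3.3 [-0.   4.3  0.5]
0.86 2.9 [0.6 3.6 0.1]
0.97 3.3 [ 1.3  3.6 -2. ]
1.08 2.9 [ 1.1  3.7 -2.6]
1.19 3.5 [ 2.1  3.8 -1.9]
1.3 2.8 [ 1.9  3.1 -1.7]
1.4 3.4 [ 2.7  3.1 -2.5]
1.415 3.9 [ 3.3  3.3 -2.8]
1.43 5.0 [ 4.4  3.5 -2.6]
1.445 5.3 [ 4.6  4.1 -1.9]
1.46 4.4 [ 3.8  3.5 -2.8]
1.475 3.2 [ 2.6  4.  -2.6]
1.49 4.0 [ 3.4  4.2 -3.4]
1.505 5.0 [ 4.7  3.3 -2. ]
1.52 4.0 [ 3.6  4.5 -2.7]
1.535 3.9 [ 3.7  3.2 -2.5]
1.55 5.2 [ 4.9  4.4 -2.8]
1.565 6.9 [ 6.6  4.3 -4.5]
1.58 8.2 [ 8.   4.4 -7.2]
1.595 10.8 [10.7  3.7 -7.4]
1.61 13.5 [13.5  4.7 -9.5]
1.625 14.6 [ 14.6   4.4 -11. ]
j [ 0.24  0.69  0.    1.74 -0.01  0.68 -1.31]
t 13.2833
```

View pics/top1.png

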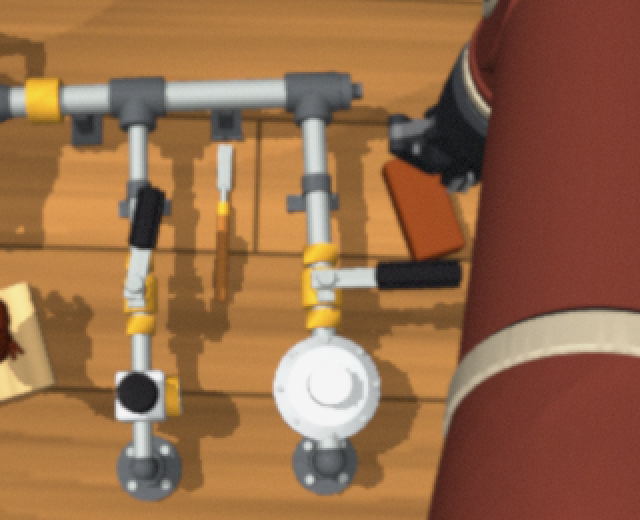

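Gas lever now points right across its pipe, nut (326,279) to end (461,273); the wax bar and spatula haven't moved. I'll check the angle numerically, then push the air lever.

Run:
```python
from h import *
X=[plane("top",(u/2+199.75,v/2+79.75),.108) for u,v in((326,279),(461,273))]
d=X[1]-X[0]; print("gas angle",FLOW-np.arctan2(d[1],d[0]),np.hypot(*d[:2]))
push((.535,.0755),.19,.062)
cv2.imwrite("pics/top2.png",snapshot("top")[80:340,200:520].repeat(2,0).repeat(2,1))
```

```text
gas angle 1.5495086703817462 0.11345561341968041
0.19 0.2 [-0.7  0.3 -0.2]
0.3 2.5 [-0.4  2.7  0.8]
0.41 3.7 [-1.1  4.3  1.7]
0.52 4.0 [-0.8  4.9  1.9]
0.63 3.1 [-1.1  4.4  0.8]
0.74 3.5 [0.3 4.2 0.3]
0.85 3.6 [ 0.6  4.6 -1.2]
0.96 4.1 [1.7 4.4 0.7]
1.07 3.4 [ 1.8  3.5 -1.3]
1.18 3.5 [ 2.9  2.1 -0. ]
1.29 3.3 [ 2.6  2.6 -1.5]
1.4 3.8 [ 3.5  1.8 -0.7]
1.415 4.3 [ 4.   2.1 -1.1]
1.43 4.0 [ 3.8  1.4 -0.6]
1.445 4.4 [ 4.2  1.9 -0.7]
1.46 3.9 [ 4.  -0.1  0.1]
1.475 4.1 [3.9 1.2 0.3]
1.49 5.1 [ 5.2 -0.4 -0.5]
1.505 4.5 [ 4.6 -0.4  0.8]
1.52 4.0 [ 4.  -0.1  0.2]
1.535 4.3 [ 4.4 -0.8  1.1]
1.55 4.9 [4.9 0.2 0.8]
1.565 6.3 [ 6.2  0.6 -0.7]
1.58 8.0 [ 8.   0.7 -2.2]
1.595 9.2 [ 9.2  0.1 -3.8]
1.61 10.0 [10.   0.4 -5. ]
1.625 12.2 [12.2  1.3 -6.3]
1.64 13.3 [13.3  1.3 -8. ]
1.655 15.1 [15.2  1.5 -8. ]
j [-0.12  0.66  0.08  1.85 -0.09  0.63 -1.58]
t 24.3333
```

View pics/top2.png

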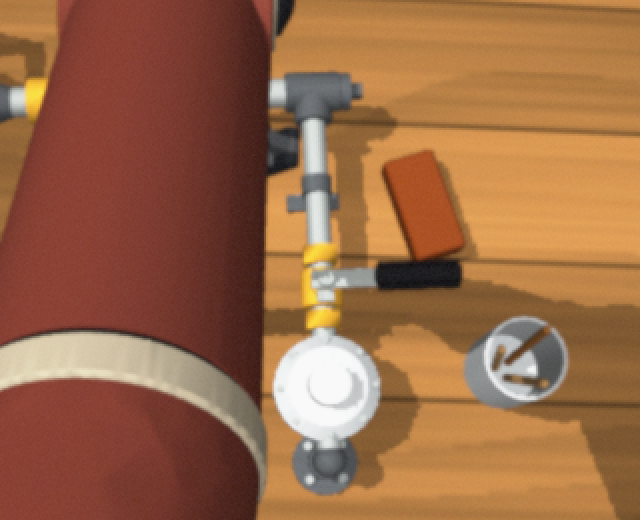

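The arm hides the air line in this view. The gas lever is still across its pipe at (326,279)–(461,273). I'll move the arm clear and look at both levers.

Run:
```python
from h import *
arm.move_j([1.202,.615,-.013,1.423,.008,1.103,-.04])
im=snapshot("top"); cv2.imwrite("pics/top3.png",cv2.resize(im[180:250,240:400],None,fx=5,fy=5,interpolation=cv2.INTER_CUBIC))
s=snapshot("scene"); cv2.imwrite("pics/scene3.png",s)
a=cv2.imread("pics/top0.png")
cv2.imwrite("pics/diff.png",np.hstack([cv2.resize(im,(400,300)),cv2.resize(cv2.absdiff(im,a)*2,(400,300))]))
print(arm.read_time())
```

```text
27.05
```

View pics/top3.png

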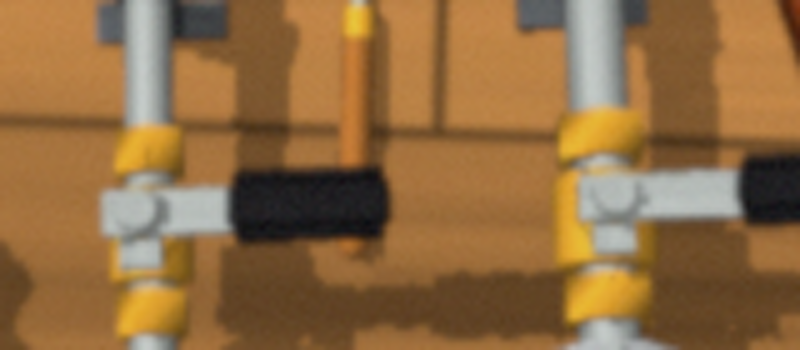

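View pics/diff.png

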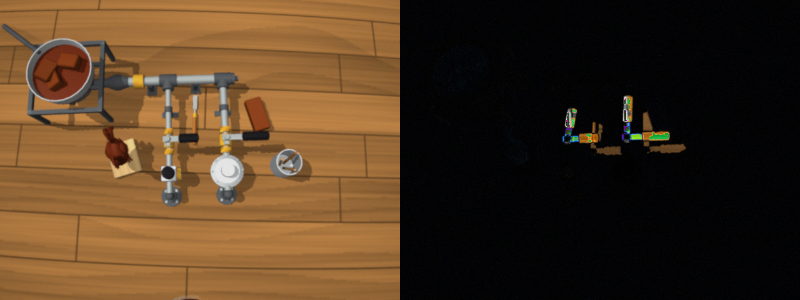

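Both levers now point right across their pipes, and the difference image shows that only the levers moved. I'll measure both angles precisely from the grips.

Run:
```python
from h import *
for k in range(2):
  im=snapshot("top"); 
  h={}
  for g,(x0,x1) in dict(air=(280,325),gas=(380,440)).items():
    m=(im[205:240,x0:x1].max(2)<50).astype(np.uint8)
    n,l,st,_=cv2.connectedComponentsWithStats(m); i=1+st[1:,4].argmax(); v,u=np.where(l==i)
    X=np.array([plane("top",(a+x0,b+205),.108)[:2] for a,b in zip(u,v)])
    c=X.mean(0); d=np.linalg.svd(X-c)[2][0]; d*=-np.sign(d[1]); h[g]=c; print(g,len(u),c.round(4),"angle",round(FLOW-np.arctan2(d[1],d[0]),3))
  print("via spindles", [round(FLOW-np.arctan2(*(h[g]-s)[::-1]),3) for g,s in(("gas",(.5414,-.0826)),("air",(.5338,.0757)))])
```

```text
air 373 [0.5373 0.0185] angle 1.559
gas 536 [ 0.5496 -0.1612] angle 1.542
via spindles [np.float64(1.523), np.float64(1.566)]
air 372 [0.5373 0.0184] angle 1.553
gas 536 [ 0.5496 -0.1612] angle 1.545
via spindles [np.float64(1.523), np.float64(1.566)]
```

```bash
python3 -c "
from station import ticket; print(ticket.finish_job())"
```

```text
the job is handed in; nothing more can be done
None
```

I pushed the gas lever shut and then the air lever, each until the force rose at its stop, and handed the job in at about 27 s. The camera measured gas at about 1.54 rad and air at about 1.56 rad (1.571 is fully shut), and the bird, tin, spatula and bar had not moved.

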